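# Space and press a painted tile in the gluing tray

### The arm

A 7-joint arm with a two-finger parallel gripper is mounted at the origin on the work surface. World frame = base frame: x ahead of the robot, y to its left, z up, the work surface at z = 0. Lengths are in mm, angles in rad, forces in N, time in s.
With the tool pointing down it reaches from about 400 to 850 mm from the base axis. Payload 10.4 kg.
Tool frame: the origin (TCP) lies at the very end of the fingers, on their centre line; the grasp point (between the pads) lies 19 mm behind it; z points along the fingers, y is the line along which they close (so a half turn about z gives the same grasp; the last joint's range is limited). The gripper opens to 85 mm and grips with 20 to 120 N. Pads are 22 mm wide; open, the fingers measure 114 mm over their backs; the gripper's body (76 mm by 85 mm) begins 54 mm behind the grasp point. The pads swing forward as they close: fully open they stand 13 mm farther back than shut.
Start: joints at [1.195, 0.332, -0.065, 1.46, 0.022, 1.35, -0.088], TCP at [215.976, -586.52, 231.338] pointing down, gripper open.
Joint ranges: [-2.6, 2.6], [-0.5, 2.12], [-1.47, 1.34], [0.16, 2.42], [-1.27, 4.41], [0.06, 2.06], [-2.6, 2.6]. Speed limits (rad/s): [2.22, 2.22, 2.79, 2.79, 3.14, 3.14, 3.14].

### API

Orientations are given as a unit quaternion [x, y, z, w].
In Python, from plant import robot gives the robot as it stands.
- The arm moves only by the tool inch_along, called after "Emit:" as name(argument=value, ...) on one line, values as JSON. Schema: {"type":"object","properties":{"moves":{"type":"array","items":{"type":"number"},"minItems":5,"maxItems":60},"grip_n":{"type":"number"},"only":{"type":"string"},"quiet":{"type":"boolean"},"lines":{"type":"string"}},"required":["moves"],"additionalProperties":false}. moves is one flat list of numbers that holds 1 to 12 rows one after another, with no inner brackets; each row has 5 numbers: the finger opening in mm, then dx, dy, dz in mm, then a turn about the tool's z in rad; each row is the pose to reach, as a shift and turn from the pose commanded when the call began, along the tool's axes at that moment; what a row does not reach only later rows make up. A row lasts 1/12 s, in which the tool goes at most 41.7 mm and 0.125 rad, less where a joint would pass 70% of its speed; a pose out of reach is approached as far as the arm can. The fingers move at their own pace and stop on an object; grip_n is the grip in N (left out, the last holds). Time passes only in rows, so rows that do not move let the fingers close. The tool returns the time, the measured TCP pose, the force, the opening and the grip force at its end. only (a regular expression) keeps the lines of the reply that match it, lines (a string "A,B") keeps lines A to B, and quiet returns only ok. Input that does not fit is refused with a message, and nothing moves.
- robot.get_state(): the state, without advancing time (a new reading comes with each control period).
- robot.read_camera(name): name is "scene" or "top" or "wrist"; returns the picture (384x512x3 uint8, blue, green, red); there is no depth.
- robot.calibration(name): a dict with "fx", "fy", "cx", "cy" (pixels), "cam_to_world" (4x4, takes a point from camera to world coordinates). Camera axes: x right, y up, looking along -z (the intrinsics and any distortion apply to the point x, -y, -z); pixel columns grow to the right and rows downward; lengths in mm; the calibration is good to about 2 mm. A picture is of the moment at which its call begins: read the wrist's pose just before it. calibration takes no time and is no camera call; for the wrist camera it gives the pose at the moment of the call.
- robot.sign_off(): hands the job in; it is judged then, once.
The state is a dict: "time": time; "joint_positions": joint angles; "qvel": joint speeds; "joint_torque": joint torques, N m; "tcp_pos": TCP position; "tool_rot": TCP orientation; "wrist_force": force on the tool from outside, world axes, zero at the start; "ft_torque": the same for the moment, N m; "gripper_width": finger opening in mm; "gripper_force": force on a finger pad.
Only numpy, scipy, OpenCV 4.12 (cv2) and the standard library are available. Lean on these libraries where they do the work, as an engineer would, in place of code of your own. Each camera call takes 0.05 s, during which the arm holds its last target. There are 200 camera calls.

### The job

Take the yellow-gripped wooden spacer from its stand and slide it, blade down, to the floor of the tray in the one gap between a tile and the plain fence that is wide enough for it. With the spacer still in the gripper, push that tile sideways away from that plain fence until its whole edge is flush against the red-faced stop on the other side of its bay, gently enough not to chip it, and finish while still holding the spacer and keeping the tile pressed there. Leave the other two tiles, the paint jars, the pot, the brush and the pencil where they are.

Things in the scene. Friction and masses are not known exactly. Their poses are not given: they have to be found in the camera images.
- tray: fixed wooden tray, 120 (x) x 340 (y) x 22 mm high; origin at its underside's centre. Floor top at z = 6 mm. Three bays in a row along y, each 100 x 100 mm, between 10 mm thick fences up to z = 22 mm. The +y fence of each bay is its red stop (faces at y = +160, +50, -60 mm), across from it a plain fence (+60, -50, -160). One tile per bay, 4 to 7 mm off its stop; order varies
- tile_orange: loose white tile with an orange flower, cut narrow: 90 mm (x) x 73 mm (y) x 12 mm, about 0.22 kg; origin on its underside in the middle of its stop-side edge: it spans y = 0 to -73 mm, x = -45 to +45 mm. Its y axis points to the stop. On its other side is the one gap wide enough for the spacer, 19 to 24 mm
- tile_blue: loose white ceramic tile with a blue flower, 90 mm (x) x 91 mm (y) x 12 mm; origin on its underside in the middle of its edge on the stop side (spans y = 0 to -91 mm). The gaps beside it are 2 to 7 mm, too narrow for the spacer; to be left alone
- tile_green: loose white ceramic tile with a green flower, 90 mm (x) x 91 mm (y) x 12 mm; origin on its underside in the middle of its edge on the stop side (spans y = 0 to -91 mm). The gaps beside it are 2 to 7 mm, too narrow for the spacer; to be left alone
- spacer: wooden spacer, 76 mm tall, about 90 g: dark blade 60 mm long (x) x 9 mm thick (y), from the foot (z = 0) to z = 30 mm; on it a yellow grip block 44 mm (x) x 20 mm (y), z = 30 to 76 mm. Origin at the centre of the foot, z up; both ends alike. It starts upright in its stand, foot 6 mm above the table, blade along the slot
- stand: wooden stand fixed to the table, 110 mm (x) x 70 mm (y) x 22 mm high, with an open-topped slot 70 mm (x) x 14 mm (y) whose floor is at z = 6 mm, in which the spacer stands; origin at the centre of its underside
- jar_orange: paint jar, orange body, black cap, 70 mm across, 115 mm tall, loose, 0.4 kg; origin at the centre of its base; to be left standing where it is
- jar_yellow: paint jar, yellow body, black cap, 70 mm across, 115 mm tall, loose, 0.4 kg; origin at the centre of its base; to be left standing where it is
- jar_red: paint jar, red body, black cap, 70 mm across, 115 mm tall, loose, 0.4 kg; origin at the centre of its base; to be left standing where it is
- water_pot: white plastic pot, 76 mm across, 85 mm tall, loose; origin at the centre of its base; to be left standing where it is
- brush: paint brush 200 mm long lying loose along its x axis on the table behind the tray; to be left where it is
- pencil: yellow pencil 170 mm long, 8 mm thick, lying loose along its x axis on the table behind the tray; to be left where it is

How it is judged:
By the outcome, as a careful person would: the job done as asked, in the order asked, and still so for the second after the job is handed in, while the arm keeps its last pose, push and grip.
It also fails if it takes over 38 s, if anything falls off the work surface, if the arm or the gripper's body presses on something with over 40 N, if the wrist force passes 120 N, or if a joint passes its speed limit or range.

## Working session

There is one attempt and no reset: what is moved stays moved. The work goes in short steps, Python scripts to look and compute and a tool call to move; the robot and the scene stay as the last step left them, time stands still between calls to the robot, and variables do not carry over. Pictures are saved under pics/ and viewed, at most 10 in all, crops included, and the job is handed in when it is done.

```bash
ls; mkdir -p pics
```

Run:
```python
from plant import robot
import cv2,numpy as np
s=robot.get_state()
for k in ("time","tcp_pos","tool_rot","gripper_width","wrist_force"): print(k,s[k])
for n in ("scene","top"):
    im=robot.read_camera(n); cv2.imwrite(f"pics/{n}0.png",im)
    c=robot.calibration(n); print(n,{k:(np.round(v,3).tolist() if k=='cam_to_world' else v) for k,v in c.items()})
```

```text
pics
plant.py
time 0.0
tcp_pos [ 215.83181878 -586.15472487  230.52822453]
tool_rot [ 9.84479015e-01  1.75500928e-01 -1.43401924e-04 -6.87455449e-04]
gripper_width 85.69172940088983
wrist_force [ 0.24581123 -0.78892264 -0.34565463]
scene {'fx': 438.8401172992231, 'fy': 438.8401172992231, 'cx': 255.2960726146912, 'cy': 190.24074437547748, 'cam_to_world': [[0.223, -0.746, 0.627, 1408.421], [0.975, 0.177, -0.137, -111.657], [-0.009, 0.642, 0.767, 1054.705], [0.0, 0.0, 0.0, 1.0]]}
top {'fx': 460.2367521978559, 'fy': 460.2367521978559, 'cx': 253.06352421782026, 'cy': 194.1019266737064, 'cam_to_world': [[-0.02, 0.984, -0.176, 390.001], [-1.0, -0.022, -0.012, 54.39], [-0.016, 0.176, 0.984, 1199.516], [0.0, 0.0, 0.0, 1.0]]}
```

View pics/top0.png

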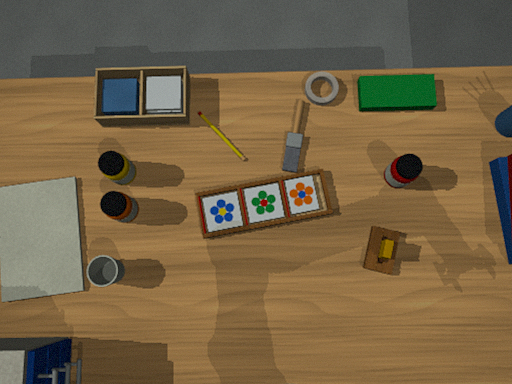

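View pics/scene0.png

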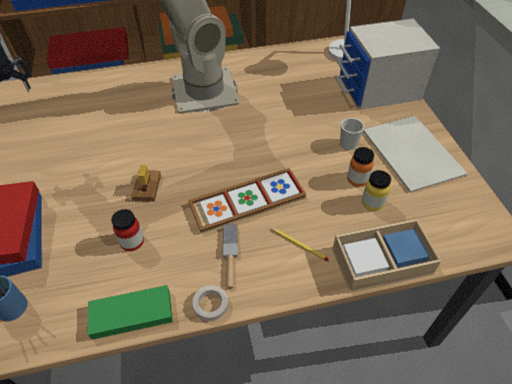

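Top view: the tray is at about (265,205), with the orange tile in its right-hand bay and the gap to its right. The stand with the yellow grip is at (385,250). The scene view agrees, with the spacer at (145,180).

Create h.py:
```python
from plant import robot
import cv2,numpy as np
def ray(cal,uv):
    T=np.array(cal["cam_to_world"]);uv=np.atleast_2d(np.array(uv,float))
    d=np.c_[(uv[:,0]-cal["cx"])/cal["fx"],-(uv[:,1]-cal["cy"])/cal["fy"],-np.ones(len(uv))]@T[:3,:3].T
    return T[:3,3],d
def plane(cal,uv,z):
    o,d=ray(cal,uv); return o+d*((z-o[2])/d[:,2])[:,None]
def proj(cal,p):
    T=np.array(cal["cam_to_world"]);q=(np.atleast_2d(p)-T[:3,3])@T[:3,:3]
    return np.c_[cal["cx"]-cal["fx"]*q[:,0]/q[:,2],cal["cy"]+cal["fy"]*q[:,1]/q[:,2]]
def yellow(im,lo=(20,120,90),hi=(34,255,255)):
    return cv2.inRange(cv2.cvtColor(im,cv2.COLOR_BGR2HSV),lo,hi)
```

Run:
```python
from h import *
im=cv2.imread("pics/top0.png")
a=cv2.resize(im[160:245,190:345],None,fx=5,fy=5,interpolation=cv2.INTER_CUBIC)
b=cv2.resize(im[215:285,350:420],None,fx=6,fy=6,interpolation=cv2.INTER_CUBIC)
cv2.imwrite("pics/tray.png",a);cv2.imwrite("pics/stand.png",b)
```

```text
(no output)
```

View pics/tray.png

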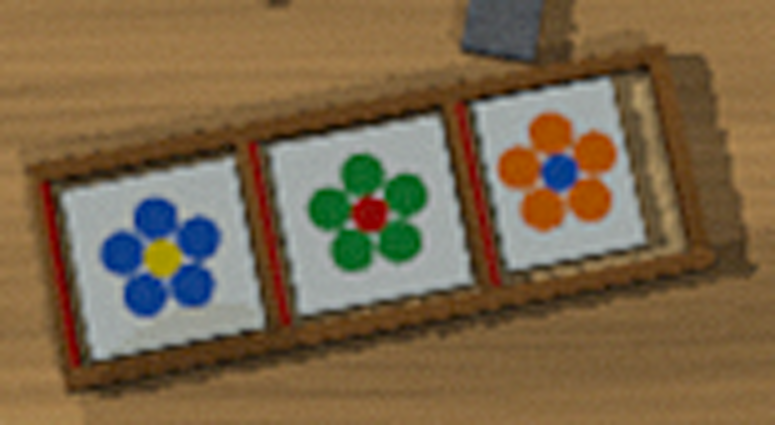

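View pics/stand.png

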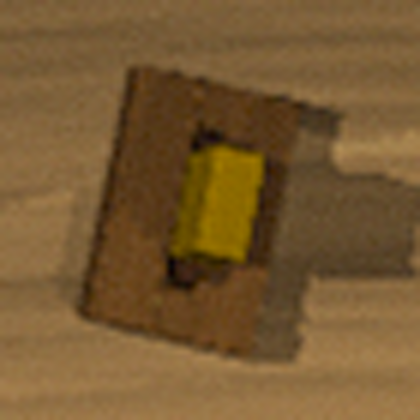

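The tray crop shows outer top corners near (28,170), (663,47), (712,258) and (72,388), with the gap at (665,165). In the stand crop, the corners are about (133,67), (300,105), (265,358) and (85,315), with the grip top at (232,205).

Run:
```python
from h import *
c=robot.calibration("top")
t=np.array([[28,170],[663,47],[712,258],[72,388]])/5+[190,160]-.4
P=plane(c,t,22)[:,:2]; print(P.round(1),"centre",P.mean(0).round(1))
print([np.linalg.norm(P[i]-P[(i+1)%4]).round(1) for i in range(4)])
v=(P[0]+P[3]-P[1]-P[2]); print("tray y dir",np.degrees(np.arctan2(v[1],v[0])).round(2))
s=np.array([[133,67],[300,105],[265,358],[85,315]])/6+[350,215]-.4
S=plane(c,s,22)[:,:2]; print(S.round(1),S.mean(0).round(1),[np.linalg.norm(S[i]-S[(i+1)%4]).round(1) for i in range(4)])
v=S[0]+S[1]-S[2]-S[3]; print("stand x dir",np.degrees(np.arctan2(v[1],v[0])).round(2))
g=np.array([[210,148],[265,152],[248,262],[192,252]])/6+[350,215]-.4
G=plane(c,g,82)[:,:2]; print(G.round(1),G.mean(0))
from scipy.spatial.transform import Rotation as R
st=robot.get_state(); print(R.from_quat(st["tool_rot"]).as_matrix().round(3))
w=robot.calibration("wrist"); print(np.round(w["cam_to_world"],3), w["fx"],w["cx"],w["cy"], st["joint_positions"])
```

```text
[[ 605.3  219.8]
 [ 663.2 -113.2]
 [ 551.3 -133.3]
 [ 491.4  196.9]] centre [577.8  42.6]
[np.float64(338.0), np.float64(113.7), np.float64(335.6), np.float64(116.3)]
tray y dir 100.07
[[ 511.5 -232.8]
 [ 493.8 -302.4]
 [ 388.3 -279.8]
 [ 407.6 -205.9]] [ 450.3 -255.2] [np.float64(71.8), np.float64(107.8), np.float64(76.3), np.float64(107.3)]
stand x dir -13.28
[[ 471.9 -246.9]
 [ 469.9 -268.8]
 [ 426.2 -258.8]
 [ 430.7 -236.8]] [ 449.68540947 -252.80479753]
[[ 0.938  0.345 -0.   ]
 [ 0.345 -0.938  0.001]
 [-0.    -0.001 -1.   ]]
[[ 3.46000e-01  9.04000e-01  2.51000e-01  2.78884e+02]
 [-9.38000e-01  3.34000e-01  9.10000e-02 -5.62212e+02]
 [-2.00000e-03 -2.67000e-01  9.64000e-01  3.73419e+02]
 [ 0.00000e+00  0.00000e+00  0.00000e+00  1.00000e+00]] 318.5223196992256 251.3510281999893 184.37514477200435 [ 1.1954361   0.33282482 -0.06468195  1.46086001  0.02156389  1.34990399
 -0.08849081]
```

Emit:
inch_along(moves=[85,20,-14,3,0.05,85,52,-36,8,0.15,85,84,-58,13,0.25,85,116,-80,18,0.35,85,148,-102,23,0.45,85,180,-124,28,0.585,85,212,-147,33,0.585,85,244,-169,38,0.585,85,276,-191,44,0.585,85,306,-212,48,0.585,85,326,-226,50,0.585,85,334,-231,50,0.585])

```text
time: 1.1
tcp_pos: [451.4, -250.0, 180.7]
tool_rot: [0.994, -0.113, -0.0, -0.001]
wrist_force: [0.0, 0.0, -0.1]
gripper_width: 84.9
gripper_force: 0.0
```

Run:
```python
from h import *
s=robot.get_state();print(s["time"],s["tcp_pos"],s["tool_rot"],s["wrist_force"])
c=robot.calibration("wrist");im=robot.read_camera("wrist");cv2.imwrite("pics/w1.png",im)
np.save("w1.npy",np.r_[np.array(c["cam_to_world"]).ravel(),c["fx"],c["cx"],c["cy"]])
m=yellow(im);k,h=cv2.findContours(m,0,2)[:2]
for q in sorted(k,key=cv2.contourArea)[-3:]: print(cv2.contourArea(q),cv2.boundingRect(q))
```

```text
1.1 [ 451.4432428  -249.95147839  180.68360531] [ 9.93585039e-01 -1.13084596e-01 -2.30372528e-04 -7.68740734e-04] [ 0.0307627   0.04353864 -0.10203349]
1272.5 (242, 150, 27, 63)
```

View pics/w1.png

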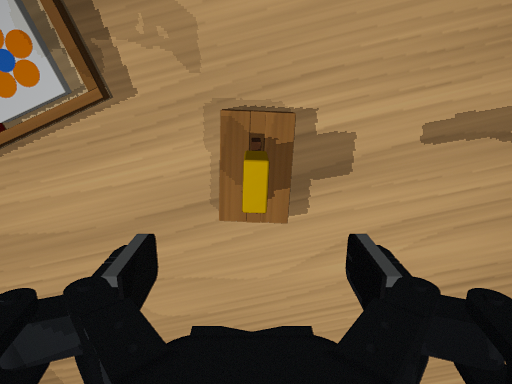

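The wrist view shows the stand at (257,165). The grip's top face spans (244,160) to (265,213), close to square with the tool.

Run:
```python
from h import *
from scipy.spatial.transform import Rotation as R
im=cv2.imread("pics/w1.png");a=np.load("w1.npy");c=dict(cam_to_world=a[:16].reshape(4,4),fx=a[16],fy=a[16],cx=a[17],cy=a[18])
m=yellow(im,(18,150,170));k=max(cv2.findContours(m,0,2)[0],key=cv2.contourArea)
p=k[:,0].astype(float);P=plane(c,p,82)[:,:2].astype(np.float32)
r=cv2.minAreaRect(P);print(cv2.boundingRect(k),r)
s=robot.get_state();M=R.from_quat(s["tool_rot"]).as_matrix();ax=np.degrees(np.arctan2(M[1,0],M[0,0]));print("tool x deg",ax)
b=cv2.boxPoints(r);e=max([b[1]-b[0],b[2]-b[1]],key=np.linalg.norm);print("long axis",np.degrees(np.arctan2(e[1],e[0])))
S=plane(c,[[221,109],[295,112],[288,222],[220,219]],22)[:,:2];v=S[0]+S[1]-S[2]-S[3]
print("stand",S.mean(0),np.degrees(np.arctan2(v[1],v[0])),[np.linalg.norm(S[i]-S[i-1]).round(1) for i in range(4)])
print("tool delta",M[:2,:2].T@(np.array(r[0])-s["tcp_pos"][:2]), "tcp",s["tcp_pos"])
```

```text
(243, 161, 24, 51) ((449.20477294921875, -250.7842254638672), (17.917217254638672, 40.992820739746094), 74.82112884521484)
tool x deg -12.988799037640014
long axis -15.178868
stand [ 450.50634164 -253.24231369] -14.778892721042066 [np.float64(108.6), np.float64(68.3), np.float64(109.1), np.float64(69.0)]
tool delta [-2.2568921   0.93468038] tcp [ 451.61399963 -250.38072016  180.95932978]
```

Emit:
inch_along(moves=[85,-2,1,20,0.033,85,-2,1,55,0.033,85,-2,1,90,0.033,85,-2,1,120,0.033,85,-2,1,136,0.033,85,-2,1,141,0.033,85,-2,1,141,0.033,10,-2,1,141,0.033,10,-2,1,141,0.033,10,-2,1,141,0.033,10,-2,1,141,0.033,10,-2,1,141,0.033], grip_n=80)

```text
time: 2.15
tcp_pos: [447.8, -255.1, 41.1]
tool_rot: [0.991, -0.132, 0.001, 0.0]
wrist_force: [0.4, 1.3, 0.0]
gripper_width: 24.8
gripper_force: 0.2
```

Emit:
inch_along(moves=[10,0,0,0,0,10,0,0,0,0,10,0,0,0,0])

```text
time: 2.4
tcp_pos: [447.9, -255.1, 41.0]
tool_rot: [0.991, -0.132, 0.001, 0.0]
wrist_force: [-0.6, -0.1, 6.2]
gripper_width: 19.0
gripper_force: 78.4
```

Emit:
inch_along(moves=[10,0,0,-15,0,10,0,0,-45,0,10,0,0,-75,0,10,10,-22,-90,-0.06,10,24,-54,-90,-0.16,10,38,-86,-90,-0.26,10,52,-118,-90,-0.36,10,65,-146,-90,-0.44,10,72,-162,-90,-0.44,10,75,-169,-90,-0.44,10,75,-169,-90,-0.44,10,75,-169,-90,-0.44])

```text
time: 3.4
tcp_pos: [563.4, -112.5, 130.0]
tool_rot: [0.996, 0.087, -0.001, 0.0]
wrist_force: [-0.1, -0.2, -1.3]
gripper_width: 19.2
gripper_force: 78.1
```

Run:
```python
from h import *
for i in range(3): robot.read_camera("top")
s=robot.get_state();print(s["time"],s["tcp_pos"],s["tool_rot"],s["wrist_force"],s["gripper_width"])
c=robot.calibration("wrist");im=robot.read_camera("wrist")
np.save("w2.npy",np.r_[np.array(c["cam_to_world"]).ravel(),c["fx"],c["cx"],c["cy"],s["tcp_pos"],s["tool_rot"]])
cv2.imwrite("pics/w2.png",im)
```

```text
3.55 [ 563.27992027 -113.27510772  130.26351024] [ 9.96297694e-01  8.59688846e-02 -2.63105673e-04  4.32191226e-04] [ 0.22176019  0.60968534 -1.7736435 ] 19.096173105011676
```

View pics/w2.png

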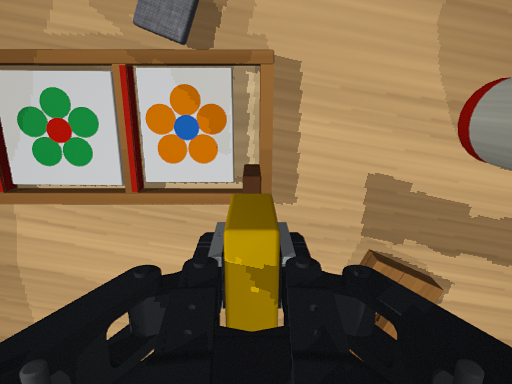

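The wrist view shows the spacer held upright at (250,250) with its blade tip at (252,175). The orange tile spans (137,68) to (233,183). The gap is between columns 234 and 260, with the plain fence at 260-272.

Run:
```python
from h import *
im=cv2.imread("pics/w2.png")
cv2.imwrite("pics/w2c.png",cv2.resize(im[45:210,115:290],None,fx=3.5,fy=3.5,interpolation=cv2.INTER_CUBIC))
g=im[:,:,:].astype(int)
for r in (80,110,140,158): print(r,[tuple(v) for v in im[r,226:276:1]][4:12],"\n  ",im[r,250:278].sum(1).tolist())
for r in (170,175,180): print(r,im[r,238:268].sum(1).tolist())
```

```text
80 [(np.uint8(191), np.uint8(196), np.uint8(195)), (np.uint8(122), np.uint8(125), np.uint8(124)), (np.uint8(73), np.uint8(82), np.uint8(86)), (np.uint8(90), np.uint8(126), np.uint8(150)), (np.uint8(90), np.uint8(124), np.uint8(147)), (np.uint8(89), np.uint8(124), np.uint8(147)), (np.uint8(89), np.uint8(123), np.uint8(145)), (np.uint8(89), np.uint8(123), np.uint8(146))] 
   [497, 495, 492, 443, 441, 442, 444, 442, 446, 437, 239, 300, 302, 298, 302, 299, 301, 301, 300, 302, 300, 301, 299, 302, 300, 298, 299, 300]
110 [(np.uint8(205), np.uint8(203), np.uint8(201)), (np.uint8(191), np.uint8(193), np.uint8(192)), (np.uint8(108), np.uint8(112), np.uint8(114)), (np.uint8(83), np.uint8(102), np.uint8(116)), (np.uint8(83), np.uint8(115), np.uint8(138)), (np.uint8(84), np.uint8(115), np.uint8(137)), (np.uint8(83), np.uint8(114), np.uint8(136)), (np.uint8(84), np.uint8(115), np.uint8(137))] 
   [467, 467, 462, 412, 413, 414, 413, 417, 411, 332, 270, 298, 297, 295, 296, 300, 296, 298, 297, 300, 298, 298, 300, 330, 334, 331, 333, 333]
140 [(np.uint8(206), np.uint8(204), np.uint8(202)), (np.uint8(
[... 711 characters left out ...]
uint8(118), np.uint8(140)), (np.uint8(86), np.uint8(118), np.uint8(140)), (np.uint8(85), np.uint8(117), np.uint8(140))] 
   [488, 480, 481, 483, 478, 423, 424, 428, 421, 306, 266, 271, 272, 271, 271, 271, 272, 266, 268, 268, 271, 271, 300, 323, 322, 319, 320, 321]
170 [345, 349, 346, 346, 346, 284, 95, 93, 88, 91, 104, 96, 94, 92, 94, 96, 94, 95, 88, 90, 95, 100, 193, 277, 269, 270, 270, 268, 269, 269]
175 [344, 350, 352, 353, 336, 95, 82, 88, 89, 90, 88, 90, 88, 92, 96, 93, 101, 94, 95, 96, 101, 91, 118, 271, 266, 262, 262, 261, 262, 262]
180 [299, 297, 299, 298, 242, 159, 156, 155, 155, 155, 153, 158, 157, 151, 157, 155, 159, 157, 159, 158, 160, 147, 109, 190, 267, 263, 263, 264, 262, 263]
```

View pics/w2c.png

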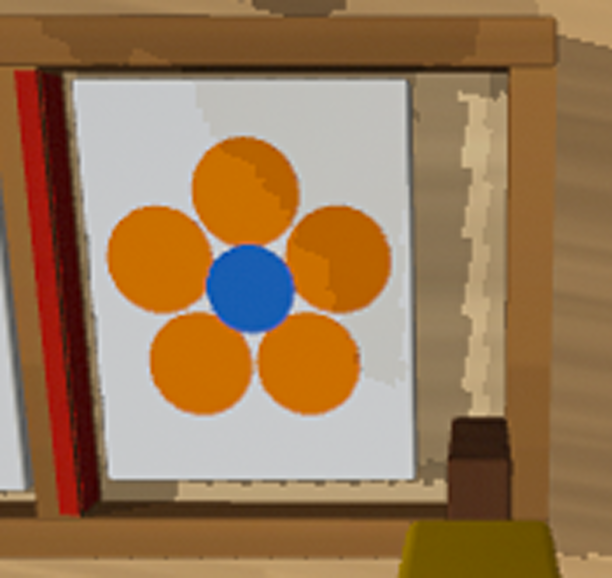

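The zoom confirms straight edges: tile edge at about column 232, fence inner edge at about 259.3, blade foot columns 243.5-260 at row 169.

Run:
```python
from h import *
from scipy.spatial.transform import Rotation as R
a=np.load("w2.npy");c=dict(cam_to_world=a[:16].reshape(4,4),fx=a[16],fy=a[16],cx=a[17],cy=a[18])
tcp=a[19:22];M=R.from_quat(a[22:]).as_matrix()
def tl(P): return ((P-tcp)@M).round(2)
T=plane(c,[[231.0,80],[231.9,110],[232.3,140],[232.7,158]],18)
F=plane(c,[[259.6,80],[259.1,110],[258.8,140],[258.8,158]],22)
O=plane(c,[[272.6,110],[271.9,140],[271.9,158]],22)
ends=plane(c,[[267,65],[265,192]],22)
for n,P in (("tile",T),("fence",F),("outer",O),("x-ends inner",ends)):
    v=P[0]-P[-1];print(n,tl(P)[:,:2].tolist(),"deg",np.degrees(np.arctan2(v[1],v[0])).round(2))
print("red top edge z22",tl(plane(c,[[115+22/3.5*1,45+70/3.5],[115+62/3.5,45+514/3.5]],22))[:,:2], "tile left z18",tl(plane(c,[[115+74/3.5,45+80/3.5],[115+108/3.5,45+478/3.5]],18))[:,:2])
print("heading",np.degrees(np.arctan2(M[1,0],M[0,0])))
print("foot",tl(plane(c,[[243.3,169],[259.8,169]],tcp[2]-35)))
print("ledge",tl(plane(c,[[242.0,181],[260.5,181]],tcp[2]-5)))
```

```text
tile [[79.21, -16.44], [56.94, -16.11], [33.56, -16.17], [18.95, -16.07]] deg 10.22
fence [[79.04, 5.24], [57.11, 5.02], [34.09, 4.94], [19.71, 5.03]] deg 9.66
outer [[57.12, 15.39], [34.09, 15.26], [19.71, 15.51]] deg 10.05
x-ends inner [[89.61, 10.65], [-8.68, 10.33]] deg 9.68
red top edge z22 [[ 89.56 -97.29]
 [ -8.58 -98.55]] tile left z18 [[ 87.9  -87.84]
 [ -0.88 -88.33]]
heading 9.86347091230996
foot [[27.21 -5.51 34.98]
 [27.21  3.92 34.99]]
ledge [[28.07 -5.39  4.98]
 [28.07  3.49  4.99]]
```

Emit:
inch_along(moves=[10,12,-1,0,0,10,30,-3,0,0,10,42,-4.4,4,0,10,45,-4.4,20,0,10,45,-4.4,40,0,10,45,-4.4,55,0,10,45,-4.4,64,0,10,45,-4.4,67,0,10,45,-4.4,67,0,10,45,-4.4,67,0])

```text
time: 4.43
tcp_pos: [608.0, -99.6, 64.2]
tool_rot: [0.996, 0.087, 0.001, 0.0]
wrist_force: [-0.1, 0.1, -0.7]
gripper_width: 19.1
gripper_force: 78.1
```

Run:
```python
from h import *
for i in range(2): robot.read_camera("top")
s=robot.get_state();print(s["time"],s["tcp_pos"],s["tool_rot"],s["wrist_force"],s["gripper_width"])
c=robot.calibration("wrist");im=robot.read_camera("wrist")
np.save("w3.npy",np.r_[np.array(c["cam_to_world"]).ravel(),c["fx"],c["cx"],c["cy"],s["tcp_pos"],s["tool_rot"]])
cv2.imwrite("pics/w3.png",im)
cv2.imwrite("pics/w3c.png",cv2.resize(im[60:240,130:310],None,fx=3.3,fy=3.3,interpolation=cv2.INTER_CUBIC))
```

```text
4.5333 [608.31007449 -99.49123709  64.52351633] [9.96192539e-01 8.71755087e-02 8.76902753e-04 2.94899895e-04] [-0.52766601  0.65046926 -1.1200598 ] 18.957956752809338
```

View pics/w3c.png

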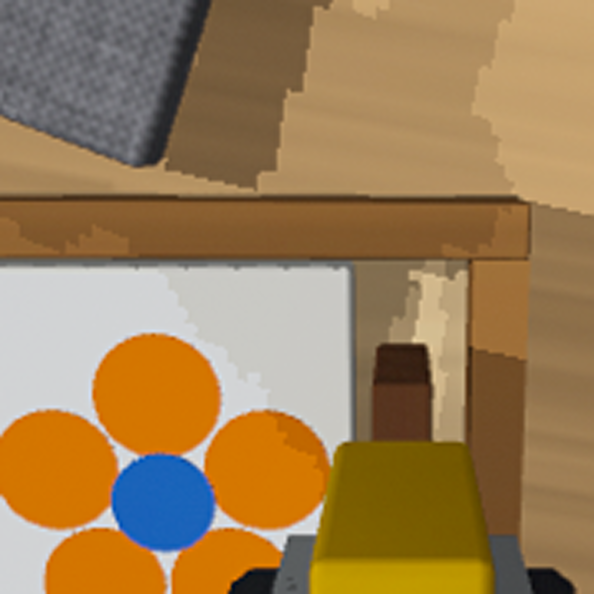

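The crop shows the blade foot at columns 378-430 inside the gap (tile edge 353, fence 469). It clears both sides by more than 4 mm, so I'm descending.

Emit:
inch_along(moves=[10,0,1,4,0,10,0,1,10,0,10,0,1,15,0,10,0,1,18,0,10,0,1,20,0,10,0,1,21,0,10,0,1,22,0,10,0,1,22,0,10,0,1,22,0])

```text
time: 5.33
tcp_pos: [608.0, -100.2, 41.5]
tool_rot: [0.996, 0.087, 0.0, 0.0]
wrist_force: [0.5, -0.5, -1.1]
gripper_width: 19.3
gripper_force: 78.3
```

Emit:
inch_along(moves=[10,0,0,0.3,0,10,0,0,0.5,0,10,0,0,0.5,0])

```text
time: 5.58
tcp_pos: [608.0, -100.3, 41.1]
tool_rot: [0.996, 0.087, 0.0, 0.0]
wrist_force: [-1.3, 0.5, 1.8]
gripper_width: 19.1
gripper_force: 78.4
```

Emit:
inch_along(moves=[10,0,0,0.3,0,10,0,0,0.5,0,10,0,0,0.5,0])

```text
time: 5.83
tcp_pos: [608.0, -100.3, 41.1]
tool_rot: [0.996, 0.087, 0.0, 0.0]
wrist_force: [-3.5, 0.2, 7.4]
gripper_width: 19.3
gripper_force: 79.1
```

Emit:
inch_along(moves=[10,0,-0.5,-0.4,0,10,0,-1,-0.5,0,10,0,-1.6,-0.5,0,10,0,-2.2,-0.5,0,10,0,-2.8,-0.5,0,10,0,-3.4,-0.5,0,10,0,-4,-0.5,0,10,0,-4.5,-0.5,0,10,0,-5,-0.5,0,10,0,-5.5,-0.5,0,10,0,-6,-0.5,0,10,0,-6,-0.5,0])

```text
time: 6.83
tcp_pos: [607.1, -94.8, 41.1]
tool_rot: [0.996, 0.087, 0.0, 0.0]
wrist_force: [0.7, -3.6, 4.9]
gripper_width: 19.1
gripper_force: 78.8
```

Emit:
inch_along(moves=[10,0,-0.4,0,0,10,0,-0.8,0,0,10,0,-1.2,0,0,10,0,-1.6,0,0,10,0,-2,0,0,10,0,-2,0,0])

```text
time: 7.33
tcp_pos: [606.7, -93.0, 41.1]
tool_rot: [0.996, 0.087, 0.0, 0.0]
wrist_force: [-0.2, -4.4, 5.1]
gripper_width: 19.3
gripper_force: 78.8
```

Emit:
inch_along(moves=[10,0,-0.3,0,0,10,0,-0.6,0,0,10,0,-0.9,0,0,10,0,-1.2,0,0,10,0,-1.5,0,0,10,0,-1.5,0,0])

```text
time: 7.83
tcp_pos: [606.4, -91.5, 41.1]
tool_rot: [0.996, 0.087, 0.0, 0.0]
wrist_force: [0.8, -3.8, 5.3]
gripper_width: 19.1
gripper_force: 78.8
```

Emit:
inch_along(moves=[10,0,-0.3,0,0,10,0,-0.6,0,0,10,0,-0.9,0,0,10,0,-1.2,0,0,10,0,-1.2,0,0])

```text
time: 8.25
tcp_pos: [606.2, -90.3, 41.1]
tool_rot: [0.996, 0.087, 0.0, 0.0]
wrist_force: [0.9, -4.4, 5.9]
gripper_width: 19.1
gripper_force: 78.8
```

Emit:
inch_along(moves=[10,0,-0.3,0,0,10,0,-0.6,0,0,10,0,-0.9,0,0,10,0,-0.9,0,0])

```text
time: 8.58
tcp_pos: [606.1, -89.5, 41.1]
tool_rot: [0.996, 0.087, 0.0, 0.0]
wrist_force: [1.2, -4.0, 5.1]
gripper_width: 19.0
gripper_force: 78.8
```

Emit:
inch_along(moves=[10,0,-0.3,0,0,10,0,-0.6,0,0,10,0,-0.6,0,0])

```text
time: 8.83
tcp_pos: [606.1, -89.5, 41.1]
tool_rot: [0.996, 0.087, 0.0, 0.001]
wrist_force: [1.6, -4.8, 4.2]
gripper_width: 19.1
gripper_force: 78.8
```

Run:
```python
from h import *
im=robot.read_camera("wrist")
s=robot.get_state();print(s["wrist_force"],s["ft_torque"],s["tcp_pos"])
cv2.imwrite("pics/w4c.png",cv2.resize(im[60:260,20:300],None,fx=2.8,fy=2.8,interpolation=cv2.INTER_CUBIC))
```

```text
[ 1.48447587 -5.68657584  4.54732951] [-1.26655259 -0.4243123   0.01783357] [606.05277309 -89.44236877  41.11408874]
```

View pics/w4c.png

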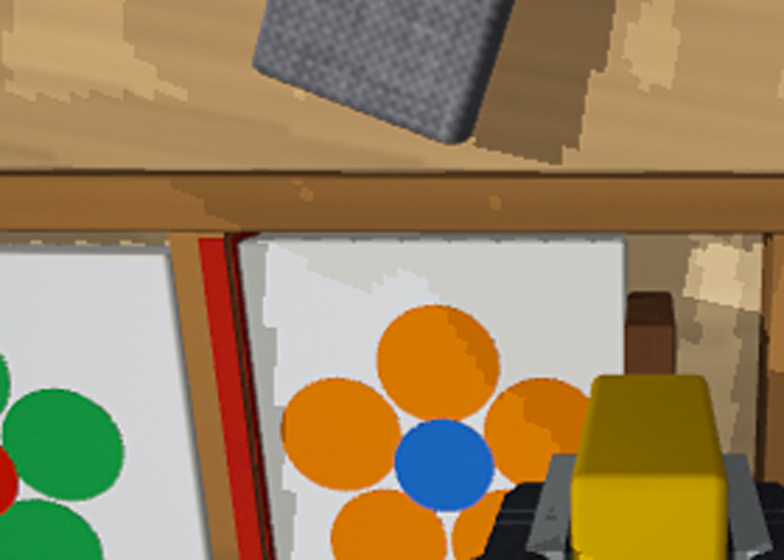

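The blade is against the tile, and the tile has moved nearly to the red stop (a thin dark line at columns 236-262 is the stop's face above the tile). I'll keep pressing in small steps.

Emit:
inch_along(moves=[10,0,-0.2,0,0,10,0,-0.4,0,0,10,0,-0.6,0,0,10,0,-0.6,0,0])

```text
time: 9.22
tcp_pos: [606.0, -89.4, 41.1]
tool_rot: [0.996, 0.087, 0.0, 0.001]
wrist_force: [1.6, -7.0, 3.8]
gripper_width: 19.0
gripper_force: 78.8
```

Emit:
inch_along(moves=[10,0,-0.2,0,0,10,0,-0.4,0,0,10,0,-0.6,0,0,10,0,-0.6,0,0])

```text
time: 9.55
tcp_pos: [605.9, -89.3, 41.1]
tool_rot: [0.996, 0.086, 0.0, 0.001]
wrist_force: [2.0, -7.9, 4.2]
gripper_width: 19.3
gripper_force: 78.8
```

Create gap.py:
```python
from h import *
from scipy.spatial.transform import Rotation as R
s=robot.get_state();c=robot.calibration("wrist");im=robot.read_camera("wrist")
print(s["time"],s["tcp_pos"].round(2),s["wrist_force"].round(1),s["ft_torque"].round(2))
M=R.from_quat(s["tool_rot"]).as_matrix()
h=cv2.cvtColor(im,cv2.COLOR_BGR2HSV).astype(int);A=[];B=[]
for r in range(150,330,4):
    red=np.where((h[r,60:170,1]>190)&(h[r,60:170,2]>130)&((h[r,60:170,0]<6)|(h[r,60:170,0]>174)))[0]
    if len(red)<4: continue
    e=60+red.max()
    w=[x for x in range(e,e+20) if h[r,x,1]<60 and h[r,x,2]>110]
    if w: A.append([e+.5,r]);B.append([w[0]-.5,r])
A=(plane(c,A,22)-s["tcp_pos"])@M;B=(plane(c,B,18)-s["tcp_pos"])@M
k=[np.polyfit(P[:,0],P[:,1],1) for P in (A,B)]
print("n",len(A),"x range",A[:,0].min().round(),A[:,0].max().round())
for n,q in zip(("red","tile"),k): print(n,"slope deg",np.degrees(q[0]).round(2),"y at x=-45,0,45",np.polyval(q,[-45,0,45]).round(2))
print((B[:,1]-np.polyval(k[0],B[:,0])).round(1).tolist())
```

```bash
python3 gap.py
```

```text
9.55 [605.91 -89.35  41.13] [ 2.  -7.9  4.2] [-1.99 -0.47 -0.02]
n 31 x range -28.0 41.0
red slope deg 0.15 y at x=-45,0,45 [-78.55 -78.44 -78.32]
tile slope deg 0.16 y at x=-45,0,45 [-77.93 -77.8  -77.68]
[0.9, 0.7, 0.4, 0.7, 0.4, 0.7, 0.4, 0.7, 0.5, 0.7, 0.5, 0.8, 0.5, 0.8, 0.5, 0.8, 0.5, 0.8, 0.6, 0.9, 0.6, 0.9, 0.6, 0.9, 0.6, 0.4, 0.7, 0.4, 0.7, 0.4, 0.7]
```

Emit:
inch_along(moves=[10,0,-0.3,0,0,10,0,-0.6,0,0,10,0,-0.6,0,0,10,0,-0.6,0,0,10,0,-0.6,0,0,10,0,-0.6,0,0])

```text
time: 10.1
tcp_pos: [605.9, -89.3, 41.1]
tool_rot: [0.996, 0.086, 0.001, 0.002]
wrist_force: [2.4, -9.1, 3.4]
gripper_width: 19.3
gripper_force: 78.7
```

```bash
python3 gap.py
```

Run:
```python
from h import *
im=robot.read_camera("top");cv2.imwrite("pics/top9.png",im)
```

```text
10.1 [605.89 -89.28  41.14] [ 2.4 -9.1  3.4] [-2.28 -0.65 -0.06]
n 31 x range -28.0 41.0
red slope deg 0.11 y at x=-45,0,45 [-78.66 -78.57 -78.48]
tile slope deg 0.1 y at x=-45,0,45 [-77.83 -77.75 -77.67]
[1.1, 0.8, 0.6, 0.9, 0.6, 0.9, 0.6, 0.9, 0.6, 0.9, 0.7, 0.9, 0.7, 1.0, 0.7, 1.0, 0.7, 1.0, 0.7, 1.0, 0.8, 1.0, 0.8, 1.1, 0.8, 1.1, 0.8, 0.5, 0.8, 0.6, 0.9]
```

View pics/top9.png

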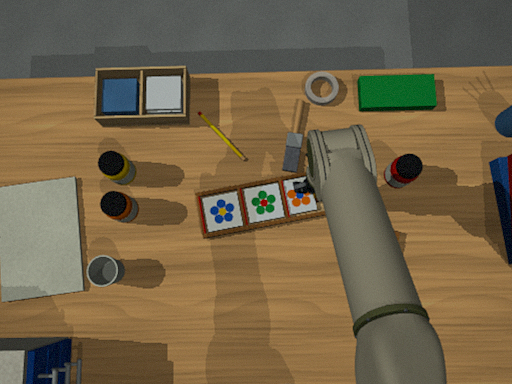

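The top view shows the jars, pot, brush, pencil and other two tiles at their original pixels. The orange tile is held against its stop, and the force and position are steady, so I'm handing in.

```bash
python3 -c "
from plant import robot
print(robot.sign_off())"
```

```text
the job is handed in; nothing more can be done
None
```

I handed the job in at about 10 s: the spacer is still gripped with its blade on the tray floor, pressing the orange tile against its red stop at about 9 N, with the tile edge measuring parallel to the stop and nothing else visibly moved.

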